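# Clear the drilling jig and sort the pipe fittings into their bins

## Task

Lift the hinged hold-down bar of the drilling jig right up and leave it standing up, then slide the drilled strap out of the jig. Put the strap and the three loose fittings, the tee, the elbow and the coupling, each into the bin that already holds one of its kind, set down on the empty part of the bin's floor: the strap, tee and elbow lying flat the way up they are now, the coupling standing on end.

Things in the scene. Friction and masses are not known exactly. Their poses are not given: they have to be found in the camera images.
- jig: Fixed grey drill jig; origin on the bench under the middle of its work channel. Base 12 mm thick, x -30 to 55, y +-82 mm. The channel (floor 12 mm up, 28 mm wide) runs along x; at x -22 to 22 rails with keeper strips (top 26 mm up) overlap the strap's edges, a stop closes the +x end: the strap leaves only by sliding to -x. A hold-down bar with a black ball knob crosses it along y.
- leaf (a joint): Jig's hold-down bar, 22 mm wide, hinged on an axis along jig x at y 65, z 28 mm. 0 = down (start), grows as the knob is lifted and swings over to +y; stop 1.75 rad. Stiff: about 3 N lifts it, it stays where left. Knob: 26 mm ball, centre at jig x 0, y -50, z 62 mm when down; bar top 37 mm up. A pin under the bar sits 5 mm deep in the strap's hole when down.
- strap: Loose flat steel strap 110 x 25 x 8 mm with one 11 mm hole; long axis x, origin at the centre of its underside, hole at x +15 mm. It starts in the jig, its axes along the jig's, origin at jig x -15, z 12 mm, so its -x end sticks out 48 mm past the rails and 40 mm past the base, over the bench.
- tee: Grey galvanised pipe tee, loose. It lies flat, 30 mm high: run 58 mm long along its x, branch to 28 mm along +y; end bands of diameter 30 mm and 10 mm length, body of diameter 25 mm. Origin on the underside, below the crossing of the axes, which lie 15 mm up; the run's two end faces are flat.
- elbow: Grey galvanised pipe 90-degree elbow, loose. It lies flat, 30 mm high: two legs along its +x and +y, each ending in a flat face 28 mm from the crossing of the axes; end bands of diameter 30 mm and 10 mm length, body of diameter 25 mm, outer corner rounded, ball of diameter 30 mm about the crossing. Origin on the underside, below the crossing, axes 15 mm up.
- coupling: Grey galvanised pipe coupling, loose. A straight round sleeve, diameter 30 mm, 36 mm high, standing on end; origin at the centre of its underside, z along its axis.
- bin_strap: Fixed blue open parts bin, outside 126 (x) by 136 (y) mm, origin under its centre; floor 120 x 130 mm inside, its top 4 mm up. Walls: back (+x) 50 mm high, sides 45 (25 near the front), front (-x, towards the robot) 25. Fixed in it at the back lies one drilled strap, along y, 8 mm high. The floor from x -60 to +30 mm is empty.
- bin_tee: Fixed blue open parts bin, outside 126 (x) by 136 (y) mm, origin under its centre; floor 120 x 130 mm inside, its top 4 mm up. Walls: back (+x) 50 mm high, sides 45 (25 near the front), front (-x, towards the robot) 25. Fixed in it at the back lies one pipe tee, 30 mm high, run along y, branch towards -x. The floor from x -60 to +13 mm is empty.
- bin_elbow: Fixed blue open parts bin, outside 126 (x) by 136 (y) mm, origin under its centre; floor 120 x 130 mm inside, its top 4 mm up. Walls: back (+x) 50 mm high, sides 45 (25 near the front), front (-x, towards the robot) 25. Fixed in it at the back lies one pipe elbow, 30 mm high. The floor from x -60 to +14 mm is empty.
- bin_coupling: Fixed blue open parts bin, outside 126 (x) by 136 (y) mm, origin under its centre; floor 120 x 130 mm inside, its top 4 mm up. Walls: back (+x) 50 mm high, sides 45 (25 near the front), front (-x, towards the robot) 25. Fixed in it at the back stands one pipe coupling, 36 mm high. The floor from x -60 to +25 mm is empty.
Mind the look-alikes: they are no part of the job. What is shaped like the bin_elbow but green is not meant.

How it is judged:
On the way:
1. the hold-down bar is lifted past 0.9 rad while the strap still lies in the jig (value of joint leaf above 0.9 rad and x of strap in the frame of jig above -0.03 m and z of strap in the frame of jig below 0.02 m), for 0.1 s.
At the end, for the whole second after the job is handed in: The hold-down bar stands past 0.9 rad; strap, tee, elbow and coupling each rest, released and still, on the floor of the bin of their kind (origin within 56 mm in x and 60 mm in y of its centre, under 12 mm up, so not on the piece there), the way up they started within 10 degrees (value of joint leaf above 0.9 rad and x of strap in the frame of bin_strap between -0.056 and 0.056 m and y of strap in the frame of bin_strap between -0.06 and 0.06 m and z of strap in the frame of bin_strap between -0.002 and 0.012 m and angle between each of strap, tee, elbow, coupling's own z axis and vertical below 0.17 rad and linear speed of each of strap, tee, elbow, coupling below 0.02 m/s and angular speed of each of strap, tee, elbow, coupling below 0.3 rad/s and x of tee in the frame of bin_tee between -0.056 and 0.056 m and y of tee in the frame of bin_tee between -0.06 and 0.06 m and z of tee in the frame of bin_tee between -0.002 and 0.012 m and x of elbow in the frame of bin_elbow between -0.056 and 0.056 m and y of elbow in the frame of bin_elbow between -0.06 and 0.06 m and z of elbow in the frame of bin_elbow between -0.002 and 0.012 m and x of coupling in the frame of bin_coupling between -0.056 and 0.056 m and y of coupling in the frame of bin_coupling between -0.06 and 0.06 m and z of coupling in the frame of bin_coupling between -0.002 and 0.012 m); the robot touches nothing.
It also fails if it takes over 112 s, if anything falls off the work surface, if the arm or the gripper's body presses on something with over 40 N, if the wrist force passes 120 N, or if a joint passes its speed limit or range.

## Robot

A 6-joint arm with a two-finger parallel gripper is mounted at the origin on the work surface. World frame = base frame: x ahead of the robot, y to its left, z up, the work surface at z = 0. Lengths are in m, angles in rad, forces in N, time in s.
With the tool pointing down it reaches from about 0.375 to 0.9 m from the base axis. Payload 3.1 kg.
Tool frame: the origin (TCP) lies between the finger pads; the fingertips stand 22 mm ahead of it and the grasp point (between the pads) lies 3 mm ahead of it; z points along the fingers, y is the direction in which the jaws open and shut (so a half turn about z gives the same grasp; the last joint's range is limited). The gripper opens to 87 mm and grips with 3 to 60 N. Pads are 19 mm wide; open, the fingers measure 117 mm over their backs; the gripper's body (75 mm by 190 mm) begins 51 mm behind the grasp point.
Start: joints at [0.947, 0.527, 1.433, -0, 1.181, -0.178], TCP at [0.269, 0.564, 0.245] pointing down, gripper open.
Joint ranges: [-3.08, 3.08], [-0.75, 2.2], [0.22, 2.44], [-1.43, 4.57], [0, 2.65], [-2.85, 2.85]. Speed limits (rad/s): [2.79, 2.79, 3.14, 3.14, 3.14, 3.14].

## Interface

Orientations are given as a unit quaternion [x, y, z, w].
In Python, from rig import get_obs, camera, get_calibration, hand_in, search_frame gives the robot as it stands.
- The arm moves only by the shell command python3 -m jog 'ROWS' [FORCE]. ROWS is JSON, a list of rows, each an object with "grip": the closure in counts, from 0 (fully open) to 255 (shut); "travel": the shift along the world's x, y, z in cm, a list of three; "twist": the turn about the world's z in degrees. A call has 1 to 8 rows; each row shifts and turns the commanded pose from where the row before left it; what a row does not reach is not made up. A row lasts 1/10 s, in which the tool goes at most 50 mm and 8.59 degrees, less where a joint would pass 70% of its speed; a pose out of reach is approached as far as the arm can. A call is refused whole if a number of a shift passes 5 or a number of a turn 8.59, either way. A call with a gripper value outside its range is refused whole. The fingers move at their own pace and stop on an object; FORCE is the grip in N (left out, the last holds). Time passes only in rows, so rows that do not move let the fingers close. It gives the time, the measured TCP pose, the force and the opening at its end, in the units of the state.
- get_obs(): the state, without advancing time (a new reading comes with each control period).
- camera(name): name is "side" or "top"; returns the picture (400x640x3 uint8, red, green, blue); there is no depth.
- get_calibration(name): a dict with "fx", "fy", "cx", "cy" (pixels), "k1" (the pictures are not rectified: a ray, as slopes to the right and down, at radius r is drawn at 1 + k1 r^2 times it, then the intrinsics apply), "R" (3x3) and "t" (3): a world point X has camera coordinates R X + t. Camera axes: x right, y down, z forward; pixel columns grow to the right and rows downward; lengths in m; the calibration is good to about 2 mm. A picture is of the moment at which its call begins. get_calibration takes no time and is no camera call.
- hand_in(): hands the job in, once; it reports no verdict.
Trained networks look in the newest picture that a camera, given by its name, has taken for a name from the list of things; names that differ only in an ending like _2 or _b are one class to them, and where a whole thing is asked for, a point or a joint stands for the part that bears it (a point fixed in the world has none). Each returns a list of dicts, best first, with "p" (0 to 1); they miss things now and then, are a little off and sometimes report something else, mostly with a low value. They report only what shows in the picture. A call takes as long as a camera call. They do not tell look-alikes from the thing itself.
- search_frame(target, camera): "at" ([x, y, z] in m, in world coordinates, good to about 4 mm: the middle of the surface that is visible of it).
The state is a dict: "time": time; "q": joint angles; "joint_velocities": joint speeds; "joint_torque": joint torques, N m; "position": TCP position; "tool_rot": TCP orientation; "ft_force": force on the tool from outside, world axes, zero at the start; "moment": the same for the moment, N m; "grip_width": finger opening in m.
Only numpy, scipy, OpenCV 4.12 (cv2) and the standard library are available. Lean on these libraries where they do the work, as an engineer would, in place of code of your own. Each camera call takes 0.05 s, during which the arm holds its last target. There are 200 camera calls.

## Working session

There is one attempt and no reset: what is moved stays moved. The work goes in short steps, Python scripts to look and compute and a shell command to move; the robot and the scene stay as the last step left them, time stands still between calls to the robot, and variables do not carry over. Pictures are saved under pics/ and viewed, about 12 in all and at most 16, crops included, and the job is handed in when it is done.

```bash
mkdir -p pics; ls; cat > h.py <<'E'
import numpy as np, cv2
from rig import *
def snap(n,f):
    im=camera(n); cv2.imwrite('pics/'+f,im[:,:,::-1]); return im
def proj(n,X):
    c=get_calibration(n); p=np.atleast_2d(X)@np.array(c['R']).T+np.array(c['t'])
    s=p[:,:2]/p[:,2:]; s=s*(1+c['k1']*(s**2).sum(1,keepdims=True))
    return s*[c['fx'],c['fy']]+[c['cx'],c['cy']]
def unproj(n,uv,z):
    c=get_calibration(n); d=(np.atleast_2d(uv)-[c['cx'],c['cy']])/[c['fx'],c['fy']]
    s=d.copy()
    for _ in range(20): s=d/(1+c['k1']*(s**2).sum(1,keepdims=True))
    R=np.array(c['R']); o=-R.T@np.array(c['t']); r=np.c_[s,np.ones(len(s))]@R
    return o+r*((z-o[2])/r[:,2:])
E
python3 - <<'E'
from h import *
a=snap('top','t0.png'); b=snap('side','s0.png')
for n in ['top','side']:
    for t in ['jig','leaf','strap','tee','elbow','coupling','bin_strap','bin_tee','bin_elbow','bin_coupling']:
        for r in search_frame(t,n): print(n,t,np.round(r['at'],3),round(r['p'],2),proj(n,r['at']).round()[0])
    c=get_calibration(n);print(n,c['k1'],-np.array(c['R']).T@c['t'])
print(get_obs())
E
```

```text
pics
top jig [0.434 0.348 0.016] 0.65 [166. 201.]
top leaf [0.433 0.339 0.036] 0.69 [167. 201.]
top leaf [0.647 0.267 0.002] 0.53 [207. 108.]
top strap [0.43  0.314 0.023] 0.66 [180. 203.]
top tee [0.444 0.052 0.031] 0.72 [301. 196.]
top elbow [ 0.47  -0.19   0.021] 0.53 [413. 186.]
top coupling [ 0.44  -0.067  0.038] 0.72 [357. 198.]
top bin_strap [ 0.639 -0.262  0.007] 0.57 [444. 111.]
top bin_tee [ 0.623 -0.078  0.002] 0.75 [361. 119.]
top bin_tee [ 0.467 -0.193  0.022] 0.34 [415. 187.]
top bin_elbow [0.649 0.268 0.003] 0.89 [206. 107.]
top bin_elbow [0.208 0.3   0.003] 0.86 [186. 306.]
top bin_elbow [0.437 0.347 0.014] 0.24 [166. 200.]
top bin_coupling [0.639 0.103 0.006] 0.78 [280. 111.]
top -0.004171577698480207 [ 0.30891916 -0.00646358  1.07556239]
side jig [0.43  0.362 0.011] 0.63 [294. 354.]
side leaf [0.433 0.344 0.039] 0.83 [294. 340.]
side strap [0.432 0.315 0.021] 0.95 [296. 330.]
side tee [0.44  0.053 0.024] 0.8 [304. 227.]
side elbow [ 0.47  -0.189  0.026] 0.56 [301. 156.]
side coupling [ 0.441 -0.066  0.033] 0.55 [308. 188.]
side bin_strap [ 0.642 -0.271  0.014] 0.76 
[... 474 characters left out ...]
2944542 0.8743433 ]
{'time': 1.1, 'q': array([ 9.46518176e-01,  5.27486617e-01,  1.43269211e+00,  1.87534939e-05,
        1.18144469e+00, -1.78496068e-01]), 'joint_velocities': array([ 0.00160285, -0.00065827, -0.00041245, -0.00030649,  0.00059716,
       -0.00123629]), 'joint_torque': array([ 7.64091851e-05, -4.40026796e+01, -1.76987708e+01,  6.34421641e-02,
        5.04381023e-02, -1.75870429e-05]), 'position': array([0.26942642, 0.56391263, 0.24455915]), 'tool_rot': array([ 2.21053539e-01,  9.75261674e-01, -1.07713294e-05, -1.39955727e-05]), 'ft_force': array([ 0.98357431,  0.66432305, -0.15307848]), 'moment': array([0.0115139 , 0.00878834, 0.00435642]), 'grip_width': 0.08698527417821186}
```

View pics/t0.png

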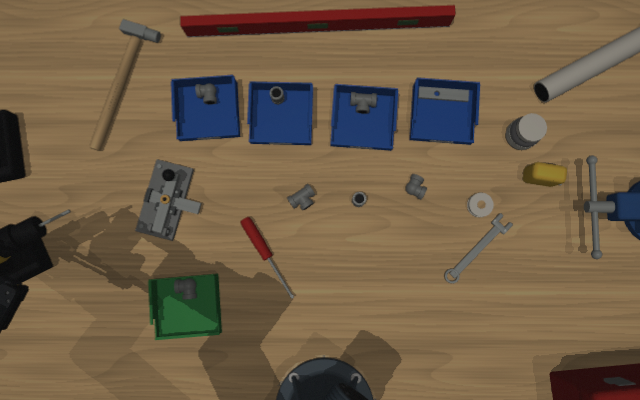

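View pics/s0.png

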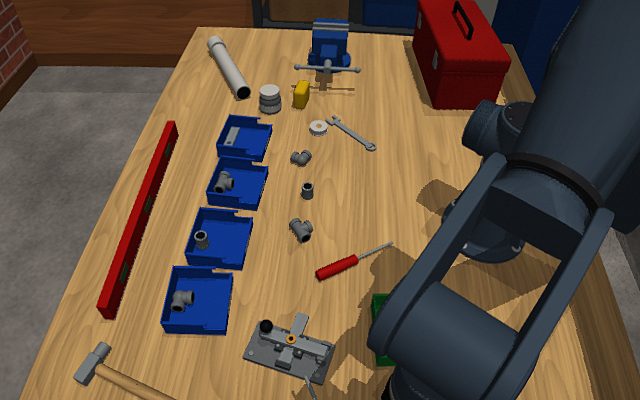

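t0 shows the jig at (166,200), knob (168,175), and the strap sticking out to (200,208). The blue elbow bin is at (206,107) and the green look-alike at (186,306). The coupling bin is at (280,111), the tee bin at (361,117) and the strap bin at (444,111). The tee is at (302,197), the coupling at (359,199) and the elbow at (416,186). Possible mix-ups are the white ring (481,205) and the grey round tin (526,131), neither of which is a fitting, and the hammer (120,90), which the network called a "leaf". I chose by the descriptions. Next is a close crop.

```bash
python3 - <<'E'
import cv2,numpy as np
t=cv2.imread('pics/t0.png')
R=lambda a,s:cv2.resize(a,None,fx=s,fy=s,interpolation=cv2.INTER_CUBIC)
a=R(t[150:250,125:215],5)      # jig 450x500
b=np.vstack([R(t[175:220,280:380][:, :100],3.0)[:,:300],R(t[165:210,380:480],3.0)])
b=R(t[170:215,285:330],5); c=R(t[165:210,395:440],5)
r=np.vstack([b,c]); r=np.vstack([r,np.zeros((50,225,3),np.uint8)])
cv2.imwrite('pics/c0.png',np.clip(np.hstack([a,r])*1.5,0,255).astype(np.uint8))
E
```

```text
(no output)
```

View pics/c0.png

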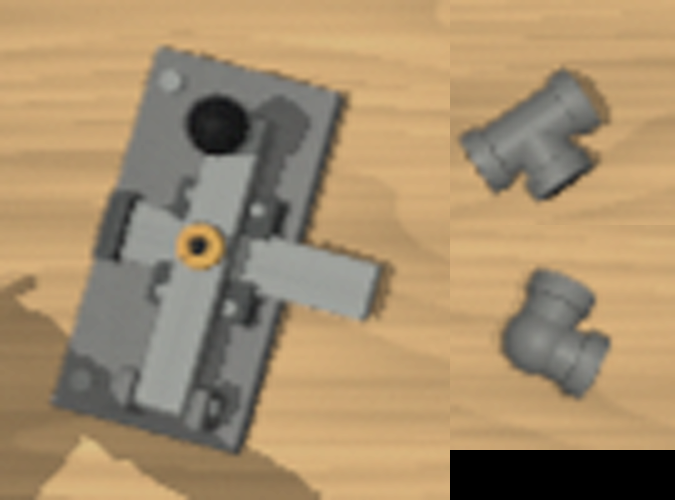

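```bash
cat > fit.py <<'E'
from h import *
from scipy.optimize import minimize, differential_evolution
import sys
T={n:cv2.imread(f'pics/{f}')  for n,f in (('top','t0.png'),('side','s0.png'))}
def place(P,x,y,a):
    c,s=np.cos(a),np.sin(a); return P@np.array([[c,s,0],[-s,c,0],[0,0,1]])+[x,y,0]
def cyl(ax,a,b,r,z=.015):
    t=np.linspace(0,2*np.pi,24); u=r*np.cos(t); v=r*np.sin(t); o=[]
    for e in (a,b):
        q={'x':[0*u+e,u,v+z],'y':[u,0*u+e,v+z],'z':[u,v,0*u+e]}[ax]; o.append(np.array(q).T)
    return np.vstack(o)
def ball(r,z):
    g=np.random.default_rng(0).normal(size=(200,3)); return g/np.linalg.norm(g,axis=1)[:,None]*r+[0,0,z]
def leg(ax,s): return [cyl(ax,s*.018,s*.028,.015),cyl(ax,0,s*.028,.0125)]
def leg2(): return [cyl('x',s*.019,s*.029,.015) for s in (1,-1)]+[cyl('x',-.029,.029,.0125)]
box=lambda x0,x1,y0,y1,z0,z1:np.array([[x,y,z] for x in(x0,x1) for y in(y0,y1) for z in(z0,z1)])
M={'tee':leg2()+leg('y',1),'elbow':leg('x',1)+leg('y',1)+[ball(.015,.015)],'coupling':[cyl('z',0,.036,.015)],
 'bin':[box(-.063,.063,-.068,.068,0,.025),box(-.03,.063,-.068,-.065,0,.045),box(-.03,.063,.065,.068,0,.045),box(.06,.063,-.068,.068,0,.05)]}
S=4
def mask(n,kind,c):
    u,v=proj(n,[c[0],c[1],.015])[0].astype(int); w=62 if kind=='bin' else 24
    if n=='side' and kind=='bin': w=62
    x0,y0=max(u-w,0),max(v-w,0); im=T[n][y0:v+w,x0:u+w]
    im=cv2.resize(im,None,fx=S,fy=S,interpolation=cv2.INTER_CUBIC); h=cv2.cvtColor(im,cv2.COLOR_BGR2HSV).astype(int)
    m=((h[...,1]>120)&(abs(h[...,0]-112)<12)) if kind=='bin' else (h[...,1]<60)
    m=m.astype(np.uint8); cs,_=cv2.findContours(m,cv2.RETR_EXTERNAL,cv2.CHAIN_APPROX_NONE)
    uc=((u-x0)*S,(v-y0)*S)
    k=max(cs,key=lambda k:cv2.contourArea(k)+1e6*(cv2.pointPolygonTest(k,(float(uc[0]),float(uc[1])),False)>0))
    m[:]=0; cv2.drawContours(m,[k],-1,1,-1); return m,x0,y0
def fit(kind,c,ar,cams=('top','side')):
    ms={n:mask(n,kind,c) for n in cams}
    def cost(p,n1=None):
        t=0
        for n in ([n1] if n1 else cams):
            m,x0,y0=ms[n]; r=np.zeros_like(m)
            for P in M[kind]:
                q=(proj(n,place(P,*p))+.5-[x0,y0])*S-.5
                cv2.fillConvexPoly(r,cv2.convexHull(np.round(q*16).astype(np.int32)),1,shift=4)
            t+=1-(r&m).sum()/max((r|m).sum(),1)
        return t/(1 if n1 else len(cams))
    d=differential_evolution(cost,[(c[0]-.025,c[0]+.025),(c[1]-.025,c[1]+.025),ar],seed=1,maxiter=60,popsize=10,tol=1e-4)
    return d.x,[round(cost(d.x,n),3) for n in cams]
if __name__=='__main__':
    for n,k,c,ar in [('tee','tee',(.444,.052),(-3.14,3.14)),('elbow','elbow',(.47,-.19),(-3.14,3.14)),('coupling','coupling',(.44,-.067),(0,.01)),
      ('bin_strap','bin',(.642,-.265),(-.3,.3)),('bin_tee','bin',(.63,-.08),(-.3,.3)),('bin_coupling','bin',(.638,.1),(-.3,.3)),('bin_elbow','bin',(.645,.265),(-.3,.3))]:
        for cams in (('top',),('side',)):
            x,e=fit(k,c,ar,cams); print(n,cams,x[:2].round(4),round(np.degrees(x[2]),1),e)
    uv=np.array([[162,47],[347,92],[240,452],[53,404]])/5-.4+[125,150]
    W=unproj('top',uv,.012)[:,:2]; J=np.array([[55,-82],[-30,-82],[-30,82],[55,82]])/1000
    jm,wm=J.mean(0),W.mean(0); a,b=J-jm,W-wm
    th=np.arctan2((a[:,0]*b[:,1]-a[:,1]*b[:,0]).sum(),(a*b).sum()); c,s=np.cos(th),np.sin(th); R=np.array([[c,-s],[s,c]])
    t=wm-R@jm; print('jig',t.round(4),np.degrees(th).round(1),'res mm',((J@R.T+t-W)*1000).round(1).tolist())
    k=unproj('top',[[125+218/5-.4,150+125/5-.4]],.062)[0]; print('knob top',k,'pred',R@[0,-.05]+t)
    for P in ([0,-.05,.062],[-.07,0,.02],[0,0,.037],[0,.065,.03]): print(P,proj('top',[*(R@P[:2]+t),P[2]])[0].round(1),proj('side',[*(R@P[:2]+t),P[2]])[0].round(1))
E
python3 fit.py
```

```text
Traceback (most recent call last):
  File "fit.py", line 47, in <module>
    x,e=fit(k,c,ar,cams); print(n,cams,x[:2].round(4),round(np.degrees(x[2]),1),e)
        ~~~^^^^^^^^^^^^^
  File "fit.py", line 41, in fit
    d=differential_evolution(cost,[(c[0]-.025,c[0]+.025),(c[1]-.025,c[1]+.025),ar],seed=1,maxiter=60,popsize=10,tol=1e-4)
  File "fit.py", line 37, in cost
    q=(proj(n,place(P,*p))+.5-[x0,y0])*S-.5
       ~~~~^^^^^^^^^^^^^^^
  File "h.py", line 6, in proj
    c=get_calibration(n); p=np.atleast_2d(X)@np.array(c['R']).T+np.array(c['t'])
ValueError: time passes only in moves, steps and waits
```

```bash
sed -i 's/^from rig import \*/from rig import *\nimport rig, functools\nget_calibration=functools.lru_cache(rig.get_calibration)/' h.py; sed -i 's/^import sys/import sys/' fit.py; time python3 fit.py
```

```text
tee ('top',) [0.4478 0.0534] 123.9 [np.float64(0.108)]
tee ('side',) [0.4438 0.0435] 6.0 [np.float64(0.295)]
elbow ('top',) [ 0.4773 -0.1985] 118.2 [np.float64(0.3)]
elbow ('side',) [ 0.4685 -0.1868] -113.5 [np.float64(0.105)]
coupling ('top',) [ 0.4404 -0.0714] 0.1 [np.float64(0.086)]
coupling ('side',) [ 0.443 -0.072] 0.6 [np.float64(0.141)]
bin_strap ('top',) [ 0.6333 -0.2576] -4.5 [np.float64(0.059)]
bin_strap ('side',) [ 0.6363 -0.2533] -2.7 [np.float64(0.513)]
bin_tee ('top',) [ 0.6186 -0.0819] -4.0 [np.float64(0.046)]
bin_tee ('side',) [ 0.6221 -0.0828] -4.1 [np.float64(0.416)]
bin_coupling ('top',) [0.6284 0.0993] -0.0 [np.float64(0.049)]
bin_coupling ('side',) [0.6306 0.0993] -0.5 [np.float64(0.374)]
bin_elbow ('top',) [0.6395 0.2645] 5.2 [np.float64(0.058)]
bin_elbow ('side',) [0.6421 0.2638] 4.2 [np.float64(0.288)]
jig [0.4366 0.339 ] 75.5 res mm [[1.1, 0.1], [-0.3, 0.4], [-0.8, -0.1], [0.0, -0.3]]
knob top [0.48523255 0.32899651 0.062     ] pred [0.48500802 0.32649913]
[0, -0.05, 0.062] [169.4 174.7] [267.3 324. ]
[-0.07, 0, 0.02] [199.9 208.2] [304.3 311.6]
[0, 0, 0.037] [166.5 199.1] [292.  337.7]
[0, 0.065, 0.03] [158.9 228.7] [323.8 349.5]
real	0m25.507s
user	0m24.591s
sys	0m0.171s
```

```bash
cat > f2.py <<'E'
import fit; from fit import *
src=mask
def mk(th):
    def mask(n,kind,c):
        u,v=proj(n,[c[0],c[1],.015])[0].astype(int); w=20; x0,y0=u-w,v-w
        im=cv2.resize(T[n][y0:v+w,x0:u+w],None,fx=S,fy=S,interpolation=cv2.INTER_CUBIC); h=cv2.cvtColor(im,cv2.COLOR_BGR2HSV)
        return (h[...,1]<th).astype(np.uint8),x0,y0
    return mask
for th in (60,80,100):
    fit.mask=mk(th)
    for n,k,c,ar in [('tee','tee',(.444,.052),(1.8,2.6)),('elbow','elbow',(.47,-.19),(-2.4,-1.6)),('coupling','coupling',(.44,-.067),(0,.01))]:
        for cams in (('top',),('side',)):
            x,e=fit.fit(k,c,ar,cams); print(th,n,cams,x[:2].round(4),round(np.degrees(x[2]),1),np.float32(e))
E
python3 f2.py
```

```text
Traceback (most recent call last):
  File "f2.py", line 13, in <module>
    x,e=fit.fit(k,c,ar,cams); print(th,n,cams,x[:2].round(4),round(np.degrees(x[2]),1),np.float32(e))
        ^^^^^^^
AttributeError: 'function' object has no attribute 'fit'
```

```bash
sed -i 's/^import fit; from fit import \*/from fit import *\nimport fit as F/;s/fit\.mask=/F.mask=/;s/fit\.fit(/F.fit(/' f2.py
python3 f2.py
```

```text
60 tee ('top',) [0.4477 0.0539] 123.9 [0.108]
60 tee ('side',) [0.4507 0.0546] 123.6 [0.2]
60 elbow ('top',) [ 0.4664 -0.1878] -118.8 [0.099]
60 elbow ('side',) [ 0.4685 -0.1868] -113.6 [0.151]
60 coupling ('top',) [ 0.4404 -0.0714] 0.1 [0.086]
60 coupling ('side',) [ 0.443 -0.072] 0.6 [0.273]
80 tee ('top',) [0.4478 0.054 ] 124.9 [0.061]
80 tee ('side',) [0.4509 0.0546] 123.6 [0.158]
80 elbow ('top',) [ 0.4662 -0.1874] -116.7 [0.042]
80 elbow ('side',) [ 0.4688 -0.1865] -116.3 [0.089]
80 coupling ('top',) [ 0.4409 -0.0716] 0.1 [0.03]
80 coupling ('side',) [ 0.4429 -0.0712] 0.4 [0.184]
100 tee ('top',) [0.4483 0.054 ] 124.4 [0.044]
100 tee ('side',) [0.4506 0.0547] 123.8 [0.119]
100 elbow ('top',) [ 0.4661 -0.1877] -116.8 [0.047]
100 elbow ('side',) [ 0.4689 -0.1869] -117.2 [0.049]
100 coupling ('top',) [ 0.4407 -0.0718] 0.2 [0.077]
100 coupling ('side',) [ 0.4435 -0.0711] 0.5 [0.125]
```

```bash
python3 -m jog '[{"grip":0,"travel":[3.1,-3.37,-0.5],"twist":6},{"grip":0,"travel":[3.1,-3.37,-0.5],"twist":5},{"grip":0,"travel":[3.1,-3.37,-0.5],"twist":0},{"grip":0,"travel":[3.1,-3.37,-0.5],"twist":0},{"grip":0,"travel":[3.1,-3.37,-0.5],"twist":0},{"grip":0,"travel":[3.1,-3.37,-0.5],"twist":0},{"grip":0,"travel":[3.1,-3.37,-0.5],"twist":0},{"grip":0,"travel":[0,0,0],"twist":0}]' 15
```

```text
time: 1.9
position: [0.4908, 0.3239, 0.2091]
tool_rot: [0.13, 0.992, -0.0, 0.001]
ft_force: [-0.4, 0.0, 0.3]
grip_width: 0.0872
```

```bash
python3 -m jog '[{"grip":0,"travel":[0,0,0],"twist":0},{"grip":0,"travel":[0,0,-3],"twist":0},{"grip":0,"travel":[0,0,0],"twist":0},{"grip":0,"travel":[0,0,0],"twist":0}]'
```

```text
time: 2.3
position: [0.485, 0.3289, 0.1794]
tool_rot: [0.126, 0.992, -0.0, -0.001]
ft_force: [0.5, 0.2, -0.1]
grip_width: 0.0868
```

```bash
python3 -m jog '[{"grip":0,"travel":[0.1,0,-3],"twist":0},{"grip":0,"travel":[0,0,-3],"twist":0},{"grip":0,"travel":[0,0,-3],"twist":0},{"grip":0,"travel":[0,0,-2.4],"twist":0},{"grip":0,"travel":[0,0,0],"twist":0},{"grip":255,"travel":[0,0,0],"twist":0},{"grip":255,"travel":[0,0,0],"twist":0},{"grip":255,"travel":[0,0,0],"twist":0}]' 15; python3 -m jog '[{"grip":255,"travel":[0,0,0],"twist":0},{"grip":255,"travel":[0,0,0],"twist":0},{"grip":255,"travel":[0,0,0],"twist":0},{"grip":255,"travel":[0,0,0],"twist":0},{"grip":255,"travel":[0,0,0],"twist":0}]' 15
```

```text
time: 3.1
position: [0.4885, 0.3287, 0.0674]
tool_rot: [0.126, 0.992, 0.001, 0.002]
ft_force: [-1.3, -0.9, -0.3]
grip_width: 0.0704
time: 3.6
position: [0.4874, 0.3279, 0.0655]
tool_rot: [0.127, 0.992, -0.0, -0.0]
ft_force: [0.9, 0.5, 0.4]
grip_width: 0.0308
```

```bash
python3 - <<'E'
import numpy as np
r=np.hypot(.115,.034);a0=np.arctan2(.034,.115)
y=np.array([-.968,.250])
p=None
for th in np.arange(0,1.71,.1):
    d=np.array([-r*np.cos(a0+th),r*np.sin(a0+th)]); w=np.r_[y*d[0],d[1]]*100
    if p is not None: print(round(th,2),(w-p).round(2))
    p=w
E
```

```text
0.1 [-0.38  0.1   1.13]
0.2 [-0.49  0.13  1.09]
0.3 [-0.59  0.15  1.03]
0.4 [-0.69  0.18  0.96]
0.5 [-0.78  0.2   0.89]
0.6 [-0.86  0.22  0.8 ]
0.7 [-0.94  0.24  0.71]
0.8 [-1.    0.26  0.61]
0.9 [-1.05  0.27  0.5 ]
1.0 [-1.1   0.28  0.39]
1.1 [-1.13  0.29  0.28]
1.2 [-1.15  0.3   0.16]
1.3 [-1.16  0.3   0.04]
1.4 [-1.16  0.3  -0.08]
1.5 [-1.14  0.3  -0.2 ]
1.6 [-1.12  0.29 -0.32]
1.7 [-1.08  0.28 -0.43]
```

```bash
python3 -m jog '[{"grip":255,"travel":[0,0,0],"twist":0},{"grip":255,"travel":[0,0,0],"twist":0},{"grip":255,"travel":[0,0,0],"twist":0},{"grip":255,"travel":[-0.38,0.1,1.13],"twist":0},{"grip":255,"travel":[-0.49,0.13,1.09],"twist":0},{"grip":255,"travel":[-0.59,0.15,1.03],"twist":0},{"grip":255,"travel":[-0.69,0.18,0.96],"twist":0},{"grip":255,"travel":[0,0,0],"twist":0}]' 20
```

```text
time: 4.4
position: [0.4655, 0.3345, 0.1087]
tool_rot: [0.126, 0.992, 0.001, 0.0]
ft_force: [0.5, 5.1, -2.0]
grip_width: 0.0246
```

```bash
python3 -m jog '[{"grip":255,"travel":[-0.78,0.2,0.89],"twist":0},{"grip":255,"travel":[-0.86,0.22,0.8],"twist":0},{"grip":255,"travel":[-0.94,0.24,0.71],"twist":0},{"grip":255,"travel":[-1.0,0.26,0.61],"twist":0},{"grip":255,"travel":[-1.05,0.27,0.5],"twist":0},{"grip":255,"travel":[-1.1,0.28,0.39],"twist":0},{"grip":255,"travel":[-1.13,0.29,0.28],"twist":0},{"grip":255,"travel":[0,0,0],"twist":0}]'; python3 -m jog '[{"grip":255,"travel":[-1.15,0.3,0.16],"twist":0},{"grip":255,"travel":[-1.16,0.3,0.04],"twist":0},{"grip":255,"travel":[-1.16,0.3,-0.08],"twist":0},{"grip":255,"travel":[-1.14,0.3,-0.2],"twist":0},{"grip":255,"travel":[0,0,0],"twist":0}]'; python3 -c "
from h import *
snap('side','s1.png')
t=camera('top');s=cv2.imread('pics/s1.png')
cv2.imwrite('pics/c1.png',np.hstack([cv2.resize(s[200:400,190:390],None,fx=2,fy=2),cv2.resize(t[130:330,80:280,::-1],None,fx=2,fy=2)]))"
```

```text
time: 5.2
position: [0.3965, 0.3522, 0.1504]
tool_rot: [0.126, 0.992, 0.001, 0.001]
ft_force: [1.3, 4.5, 1.3]
grip_width: 0.0246
time: 5.7
position: [0.3488, 0.3643, 0.1489]
tool_rot: [0.126, 0.992, 0.001, -0.001]
ft_force: [-0.8, 5.2, 5.5]
grip_width: 0.0242
```

View pics/c1.png

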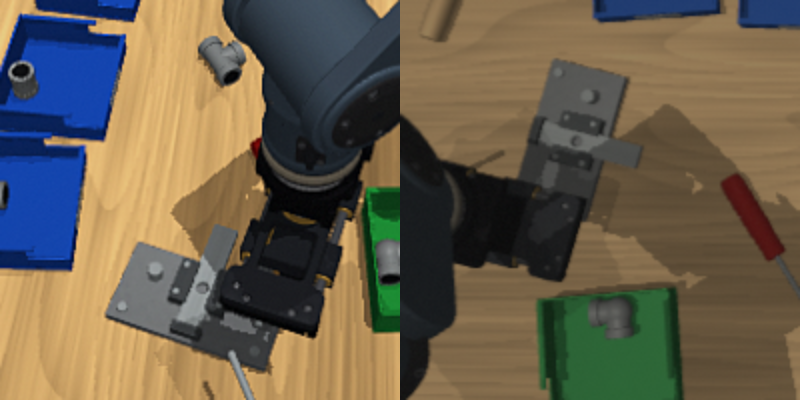

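The side crop shows the bar standing upright in the gripper, with the strap still in its channel. I'll release the bar and go up.

```bash
python3 -m jog '[{"grip":0,"travel":[0,0,0],"twist":0},{"grip":0,"travel":[0,0,0],"twist":0},{"grip":0,"travel":[0,0,0],"twist":0},{"grip":0,"travel":[0,0,0],"twist":0},{"grip":0,"travel":[0,0,2],"twist":0},{"grip":0,"travel":[0,0,3],"twist":0},{"grip":0,"travel":[0,0,3],"twist":0},{"grip":0,"travel":[0,0,0],"twist":0}]'; python3 -m jog '[{"grip":0,"travel":[1.2,-1.4,0],"twist":-8.5},{"grip":0,"travel":[1.2,-1.4,0],"twist":-8.5},{"grip":0,"travel":[1.2,-1.4,0],"twist":-8.5},{"grip":0,"travel":[1.2,-1.4,0],"twist":-8.5},{"grip":0,"travel":[1.2,-1.4,0],"twist":-8.5},{"grip":0,"travel":[1.5,-1,0],"twist":-8.5},{"grip":0,"travel":[0,0,0],"twist":-8.5},{"grip":0,"travel":[0,0,0],"twist":-8.5}]';  python3 -m jog '[{"grip":0,"travel":[0,0,0],"twist":-8.5},{"grip":0,"travel":[0,0,0],"twist":-8.5},{"grip":0,"travel":[0,0,0],"twist":-5},{"grip":0,"travel":[0,0,0],"twist":0},{"grip":0,"travel":[0,0,0],"twist":0}]'
```

```text
time: 6.6
position: [0.3528, 0.3641, 0.2318]
tool_rot: [0.127, 0.992, 0.002, 0.003]
ft_force: [-0.6, 0.4, 0.7]
grip_width: 0.0806
time: 7.4
position: [0.4257, 0.282, 0.2273]
tool_rot: [0.663, 0.749, -0.002, -0.001]
ft_force: [0.4, 0.3, -0.1]
grip_width: 0.0871
time: 7.9
position: [0.4256, 0.2828, 0.2278]
tool_rot: [0.79, 0.613, -0.001, -0.0]
ft_force: [-0.2, 0.1, -0.3]
grip_width: 0.0869
```

```bash
python3 -c "
from h import *
im=snap('side','s2.png');t=snap('top','t2.png')
cv2.imwrite('pics/c2.png',np.hstack([cv2.resize(im[200:400,190:390,::-1],None,fx=2,fy=2),cv2.resize(t[130:330,80:280,::-1],None,fx=2,fy=2)]))
o=get_obs();q=o['tool_rot'];print(o['position'],np.degrees(2*np.arctan2(q[1],q[0]))-90)"
```

```text
[0.4258577  0.28297464 0.22815994] -14.474249049903491
```

View pics/c2.png

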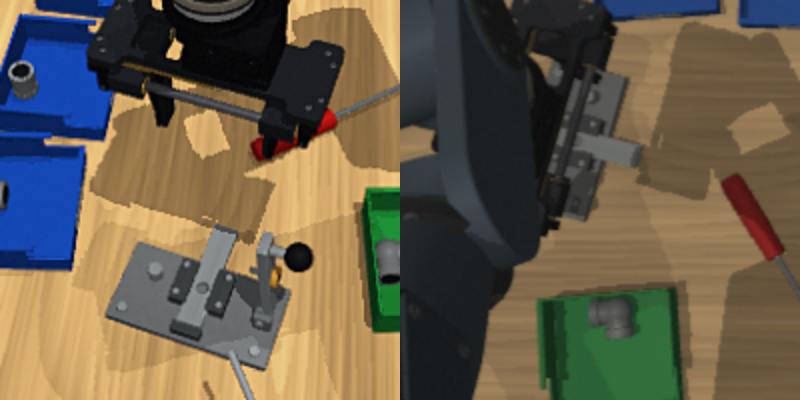

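Both crops show the bar standing on its own and the strap still in place. The gripper is above the strap's end and turned correctly.

```bash
python3 -m jog '[{"grip":0,"travel":[-0.2,0,-4],"twist":0},{"grip":0,"travel":[0,0,-4],"twist":0},{"grip":0,"travel":[0,0,-4],"twist":0},{"grip":0,"travel":[0,0,-3],"twist":0},{"grip":0,"travel":[0,0,-2],"twist":0},{"grip":0,"travel":[0,0,-2],"twist":0},{"grip":0,"travel":[0,0,-1.1],"twist":0},{"grip":0,"travel":[0,0,0],"twist":0}]'; python3 -m jog '[{"grip":255,"travel":[0,0,0],"twist":0},{"grip":255,"travel":[0,0,0],"twist":0},{"grip":255,"travel":[0,0,0],"twist":0},{"grip":255,"travel":[0,0,0],"twist":0},{"grip":255,"travel":[0,0,0],"twist":0},{"grip":255,"travel":[0,0,0],"twist":0},{"grip":255,"travel":[0,0,0],"twist":0},{"grip":255,"travel":[0,0,0],"twist":0}]' 20;  python3 -m jog '[{"grip":255,"travel":[0,0,0],"twist":0},{"grip":255,"travel":[0,0,0],"twist":0},{"grip":255,"travel":[0,0,0],"twist":0},{"grip":255,"travel":[0,0,0],"twist":0}]' 40
```

```text
time: 8.8
position: [0.4235, 0.2829, 0.0264]
tool_rot: [0.791, 0.612, -0.001, -0.0]
ft_force: [0.1, 0.5, -0.4]
grip_width: 0.0875
time: 9.6
position: [0.4243, 0.2832, 0.0277]
tool_rot: [0.791, 0.612, 0.0, -0.0]
ft_force: [-0.2, -0.1, -0.3]
grip_width: 0.0311
time: 10.0
position: [0.4241, 0.2831, 0.0276]
tool_rot: [0.791, 0.612, -0.0, -0.0]
ft_force: [-0.1, -0.2, 0.9]
grip_width: 0.0246
```

```bash
python3 -m jog '[{"grip":255,"travel":[-0.25,-0.97,0],"twist":0},{"grip":255,"travel":[-0.25,-0.97,0],"twist":0},{"grip":255,"travel":[0,0,0],"twist":0}]'; python3 -m jog '[{"grip":255,"travel":[-0.25,-0.97,0],"twist":0},{"grip":255,"travel":[-0.25,-0.97,0],"twist":0},{"grip":255,"travel":[-0.25,-0.97,0],"twist":0},{"grip":255,"travel":[-0.25,-0.97,0],"twist":0},{"grip":255,"travel":[-0.25,-0.97,0],"twist":0},{"grip":255,"travel":[-0.25,-0.97,0],"twist":0},{"grip":255,"travel":[-0.25,-0.97,0],"twist":0},{"grip":255,"travel":[0,0,0],"twist":0}]'
```

```text
time: 10.3
position: [0.4182, 0.2622, 0.0276]
tool_rot: [0.791, 0.611, -0.001, -0.0]
ft_force: [-0.0, -1.1, 0.8]
grip_width: 0.0242
time: 11.1
position: [0.4008, 0.1946, 0.0275]
tool_rot: [0.791, 0.611, -0.001, -0.0]
ft_force: [0.1, 0.4, -1.3]
grip_width: 0.0243
```

```bash
python3 -m jog '[{"grip":255,"travel":[0,0,1],"twist":0},{"grip":255,"travel":[0,0,2],"twist":0},{"grip":255,"travel":[0,0,3],"twist":0},{"grip":255,"travel":[0,0,4],"twist":0},{"grip":255,"travel":[0,0,4],"twist":0},{"grip":255,"travel":[0.6,-1.2,0],"twist":5},{"grip":255,"travel":[1,-2,0],"twist":5.3},{"grip":255,"travel":[0,0,0],"twist":0}]' 50; python3 -m jog '[{"grip":255,"travel":[1,-2.4,0],"twist":0},{"grip":255,"travel":[1.4,-3.4,0],"twist":0},{"grip":255,"travel":[1.8,-4.2,0],"twist":0},{"grip":255,"travel":[1.8,-4.2,0],"twist":0},{"grip":255,"travel":[1.8,-4.2,0],"twist":0},{"grip":255,"travel":[1.8,-4.2,0],"twist":0},{"grip":255,"travel":[1.8,-4.2,0],"twist":0},{"grip":255,"travel":[0,0,0],"twist":0}]';  python3 -m jog '[{"grip":255,"travel":[1.8,-4.2,0],"twist":0},{"grip":255,"travel":[1.8,-4.2,0],"twist":0},{"grip":255,"travel":[1.8,-4.2,0],"twist":0},{"grip":255,"travel":[1.4,-3.4,0],"twist":0},{"grip":255,"travel":[0.8,-2,0],"twist":0},{"grip":255,"travel":[0,0,0],"twist":0},{"grip":255,"travel":[0,0,0],"twist":0}]'
python3 -c "
from h import *
im=snap('side','s3.png');t=snap('top','t3.png')
cv2.imwrite('pics/c3.png',np.hstack([cv2.resize(im[50:250,180:380,::-1],None,fx=2,fy=2),cv2.resize(t[30:230,330:530,::-1],None,fx=2,fy=2)]))
o=get_obs();q=o['tool_rot'];print(o['position'],np.degrees(2*np.arctan2(q[1],q[0]))-90)"
```

```text
time: 11.9
position: [0.4194, 0.1631, 0.169]
tool_rot: [0.733, 0.68, 0.001, 0.001]
ft_force: [-0.5, 0.4, -1.0]
grip_width: 0.0242
time: 12.7
position: [0.5359, -0.1094, 0.1684]
tool_rot: [0.735, 0.678, 0.001, 0.004]
ft_force: [0.8, -0.1, -1.6]
grip_width: 0.0241
time: 13.4
position: [0.607, -0.2823, 0.167]
tool_rot: [0.733, 0.68, 0.0, -0.002]
ft_force: [0.9, -0.7, -2.1]
grip_width: 0.0241
[ 0.60689778 -0.28154781  0.16723065] -4.181670119721986
```

View pics/c3.png

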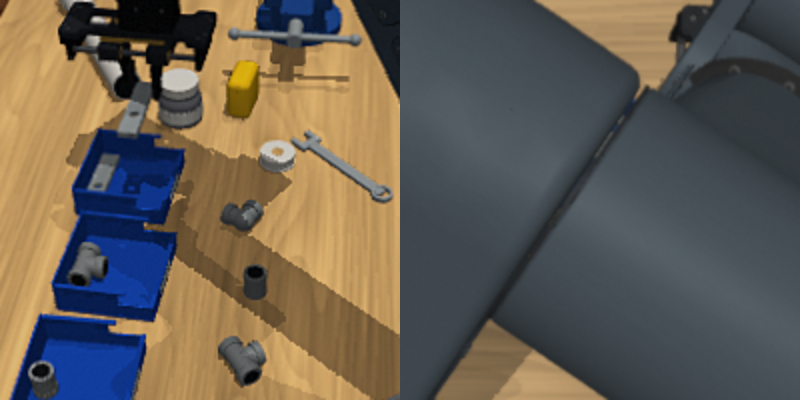

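```bash
python3 -c "
from h import *
g=np.array([.6069,-.2815]);u=np.array([np.cos(np.radians(85.8)),np.sin(np.radians(85.8))]);n=np.array([u[1],-u[0]])
for d in (0,.0,.058): print(d, proj('side',[*(g+u*d),.1596]))
for dz in (0,-.01,-.02):
  print('end corners',[proj('side',[*(g+u*.098+n*s),.1596+dz])[0].round(1) for s in(.0125,-.0125)],'hole',proj('side',[*(g+u*.058),.1596+dz*.6])[0].round(1))
for s in (0,1): print('bin floor',proj('side',[.6198,-.2549,.012]))
"
python3 -m jog '[{"grip":255,"travel":[0.5,-0.8,-1],"twist":0},{"grip":255,"travel":[0.5,-0.8,-2],"twist":0},{"grip":255,"travel":[0,0,-2],"twist":0},{"grip":255,"travel":[0,0,-1.5],"twist":0},{"grip":255,"travel":[0,0,0],"twist":0},{"grip":255,"travel":[0,0,0],"twist":0}]'
python3 -c "
from h import *
im=snap('side','s4.png')
cv2.imwrite('pics/c4.png',cv2.resize(im[70:190,190:310,::-1],None,fx=5,fy=5,interpolation=cv2.INTER_CUBIC))"
```

```text
0 [[252.51716373  92.45417017]]
0.0 [[252.51716373  92.45417017]]
0.058 [[247.04469394 105.40468302]]
end corners [array([238.2, 114.4]), array([247.9, 115.3])] hole [247.  105.4]
end corners [array([238.7, 117.6]), array([248.3, 118.5])] hole [247.3 107.3]
end corners [array([239.1, 120.7]), array([248.6, 121.6])] hole [247.5 109.2]
bin floor [[250.84153449 140.98675661]]
bin floor [[250.84153449 140.98675661]]
time: 14.1
position: [0.6177, -0.2996, 0.1023]
tool_rot: [0.733, 0.681, -0.0, -0.0]
ft_force: [-0.6, 0.4, -1.2]
grip_width: 0.0242
```

View pics/c4.png

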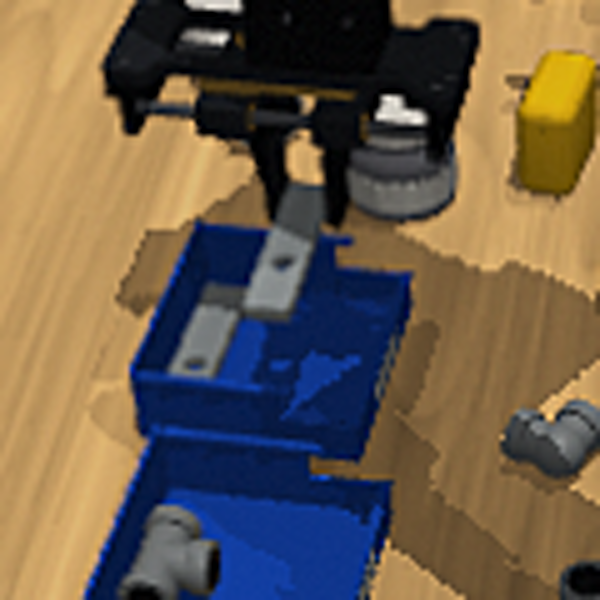

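```bash
python3 -m jog '[{"grip":255,"travel":[0,0.1,-2],"twist":0},{"grip":255,"travel":[0,0,-2],"twist":0},{"grip":255,"travel":[0,0,-1.5],"twist":0},{"grip":255,"travel":[0,0,-1],"twist":0},{"grip":255,"travel":[0,0,-0.6],"twist":0},{"grip":255,"travel":[0,0,-0.2],"twist":0},{"grip":255,"travel":[0,0,0],"twist":0},{"grip":255,"travel":[0,0,0],"twist":0}]'
```

```text
time: 14.95
position: [0.6183, -0.2994, 0.0304]
tool_rot: [0.733, 0.68, 0.0, 0.001]
ft_force: [-0.0, -0.5, -1.7]
grip_width: 0.0243
```

```bash
python3 -m jog '[{"grip":255,"travel":[0,0,-0.2],"twist":0},{"grip":255,"travel":[0,0,0],"twist":0},{"grip":130,"travel":[0,0,0],"twist":0},{"grip":130,"travel":[0,0,0],"twist":0},{"grip":130,"travel":[0,0,0],"twist":0},{"grip":130,"travel":[0,0,0],"twist":0}]';  python3 -m jog '[{"grip":130,"travel":[0,0,1],"twist":0},{"grip":130,"travel":[0,0,3],"twist":0},{"grip":130,"travel":[0,0,4],"twist":0},{"grip":130,"travel":[0,0,4],"twist":0},{"grip":130,"travel":[-1,1,0],"twist":0},{"grip":130,"travel":[-2.5,2,0],"twist":0},{"grip":130,"travel":[-2.5,2,0],"twist":0},{"grip":130,"travel":[-2.5,2,0],"twist":0}]'
```

```text
time: 15.55
position: [0.6179, -0.2992, 0.0279]
tool_rot: [0.733, 0.68, 0.0, 0.0]
ft_force: [-0.4, 0.2, -0.2]
grip_width: 0.0412
time: 16.35
position: [0.532, -0.2285, 0.1487]
tool_rot: [0.733, 0.68, 0.0, 0.001]
ft_force: [-0.1, -0.6, -0.0]
grip_width: 0.0429
```

```bash
python3 -m jog '[{"grip":0,"travel":[-2,1.3,0],"twist":-8},{"grip":0,"travel":[-2,1.3,0],"twist":-8},{"grip":0,"travel":[-1.9,1.3,0],"twist":-6.8},{"grip":0,"travel":[0,0,0],"twist":0},{"grip":0,"travel":[0,0,0],"twist":0},{"grip":0,"travel":[0,0,0],"twist":0}]'; python3 -c "
from h import *
o=get_obs();q=o['tool_rot'];print(o['position'],np.degrees(2*np.arctan2(q[1],q[0]))-90)
im=snap('side','s5.png');t=snap('top','t5.png')
cv2.imwrite('pics/c5.png',np.hstack([cv2.resize(im[90:250,200:360,::-1],None,fx=2.5,fy=2.5),cv2.resize(t[60:220,330:490,::-1],None,fx=2.5,fy=2.5)]))"
```

```text
time: 16.95
position: [0.4755, -0.1914, 0.1483]
tool_rot: [0.852, 0.523, 0.001, 0.002]
ft_force: [0.1, -0.7, -0.8]
grip_width: 0.0816
[ 0.47549491 -0.19140323  0.148289  ] -26.966752873397844
```

View pics/c5.png

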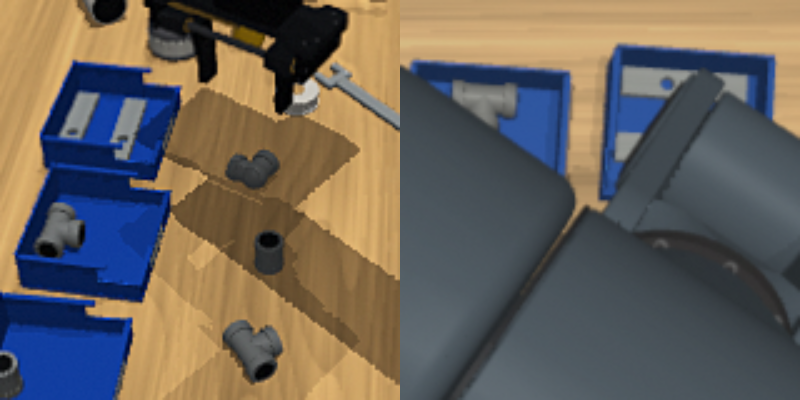

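The strap lies flat in its bin beside its twin. Now I'll go down for the elbow.

```bash
python3 -m jog '[{"grip":0,"travel":[-0.2,0.1,-3],"twist":0},{"grip":0,"travel":[0,0,-3],"twist":0},{"grip":0,"travel":[0,0,-3],"twist":0},{"grip":0,"travel":[0,0,-2],"twist":0},{"grip":0,"travel":[0,0,-1.3],"twist":0},{"grip":0,"travel":[0,0,0],"twist":0},{"grip":255,"travel":[0,0,0],"twist":0},{"grip":255,"travel":[0,0,0],"twist":0}]' 15; python3 -m jog '[{"grip":255,"travel":[0,0,0],"twist":0},{"grip":255,"travel":[0,0,0],"twist":0},{"grip":255,"travel":[0,0,0],"twist":0},{"grip":255,"travel":[0,0,0],"twist":0},{"grip":255,"travel":[0,0,0],"twist":0},{"grip":255,"travel":[0,0,0],"twist":0}]' 15;python3 -m jog '[{"grip":255,"travel":[0,0,0],"twist":0},{"grip":255,"travel":[0,0,1],"twist":0},{"grip":255,"travel":[0,0,2],"twist":0},{"grip":255,"travel":[0,0,3],"twist":0},{"grip":255,"travel":[0,0,4],"twist":0},{"grip":255,"travel":[0,0,4],"twist":0},{"grip":255,"travel":[0,0,0],"twist":0}]' 30
```

```text
time: 17.85
position: [0.4723, -0.1895, 0.0249]
tool_rot: [0.853, 0.522, 0.0, 0.001]
ft_force: [0.6, 0.8, 0.0]
grip_width: 0.0777
time: 18.45
position: [0.472, -0.1892, 0.0248]
tool_rot: [0.853, 0.522, 0.0, 0.0]
ft_force: [0.7, -0.6, 0.6]
grip_width: 0.0425
time: 19.15
position: [0.4743, -0.1906, 0.1698]
tool_rot: [0.853, 0.522, 0.002, 0.005]
ft_force: [0.1, -0.5, -1.0]
grip_width: 0.0424
```

```bash
python3 -m jog '[{"grip":255,"travel":[0.6,2,0],"twist":-4},{"grip":255,"travel":[1.2,3.6,0],"twist":-6},{"grip":255,"travel":[1.2,3.6,0],"twist":-6},{"grip":255,"travel":[1.2,3.6,0],"twist":-6},{"grip":255,"travel":[1.2,3.6,0],"twist":-6},{"grip":255,"travel":[1.2,3.6,0],"twist":-6},{"grip":255,"travel":[1.2,3.6,0],"twist":-6},{"grip":255,"travel":[1.2,3.6,0],"twist":-6}]'; python3 -m jog '[{"grip":255,"travel":[1.2,3.6,0],"twist":-6},{"grip":255,"travel":[1.2,3.6,0],"twist":-6},{"grip":255,"travel":[1.2,3.6,0],"twist":0},{"grip":255,"travel":[1.2,3.6,0],"twist":0},{"grip":255,"travel":[1.2,3.3,0],"twist":0},{"grip":255,"travel":[0,0,0],"twist":0},{"grip":255,"travel":[0,0,0],"twist":0},{"grip":255,"travel":[0,0,0],"twist":0}]'
```

```text
time: 19.95
position: [0.5609, 0.0845, 0.1639]
tool_rot: [0.989, 0.145, -0.001, -0.0]
ft_force: [0.7, 0.8, -0.9]
grip_width: 0.0423
time: 20.75
position: [0.6205, 0.2588, 0.1638]
tool_rot: [0.999, 0.043, -0.001, 0.001]
ft_force: [-0.1, -0.2, -1.0]
grip_width: 0.042
```

```bash
python3 -m jog '[{"grip":255,"travel":[0.5,0.4,-2],"twist":0},{"grip":255,"travel":[0,0,-3],"twist":0},{"grip":255,"travel":[0,0,-3],"twist":0},{"grip":255,"travel":[0,0,-3],"twist":0},{"grip":255,"travel":[0,0,-1.5],"twist":0},{"grip":255,"travel":[0,0,-0.7],"twist":0},{"grip":255,"travel":[0,0,0],"twist":0},{"grip":255,"travel":[0,0,0],"twist":0}]'
```

```text
time: 21.55
position: [0.6278, 0.2638, 0.034]
tool_rot: [0.999, 0.043, 0.001, -0.0]
ft_force: [-0.8, 0.7, -0.4]
grip_width: 0.0421
```

```bash
python3 -m jog '[{"grip":255,"travel":[0,0,-0.3],"twist":0},{"grip":255,"travel":[0,0,-0.1],"twist":0},{"grip":255,"travel":[0,0,0],"twist":0},{"grip":255,"travel":[0,0,0],"twist":0}]'; python3 -m jog '[{"grip":80,"travel":[0,0,0],"twist":0},{"grip":80,"travel":[0,0,0],"twist":0},{"grip":80,"travel":[0,0,0],"twist":0},{"grip":80,"travel":[0,0,0],"twist":0},{"grip":80,"travel":[0,0,0],"twist":0}]'; python3 -m jog '[{"grip":80,"travel":[0,0,2],"twist":0},{"grip":80,"travel":[0,0,3],"twist":0},{"grip":80,"travel":[0,0,4],"twist":0},{"grip":0,"travel":[0,0,3],"twist":0},{"grip":0,"travel":[-1.8,-2,0],"twist":7},{"grip":0,"travel":[-2.5,-3,0],"twist":7},{"grip":0,"travel":[-2.5,-3,0],"twist":7},{"grip":0,"travel":[0,0,0],"twist":0}]'
```

```text
time: 21.95
position: [0.6269, 0.264, 0.029]
tool_rot: [0.999, 0.043, 0.0, -0.0]
ft_force: [0.5, -0.7, -0.8]
grip_width: 0.0422
time: 22.45
position: [0.6268, 0.2639, 0.0287]
tool_rot: [0.999, 0.043, 0.0, -0.0]
ft_force: [-0.4, -0.5, 0.3]
grip_width: 0.0598
time: 23.25
position: [0.5537, 0.181, 0.1481]
tool_rot: [0.975, 0.224, -0.004, 0.0]
ft_force: [-0.1, 0.4, -0.6]
grip_width: 0.0856
```

```bash
python3 -m jog '[{"grip":0,"travel":[-2.1,-2.6,0],"twist":4},{"grip":0,"travel":[-2.2,-2.6,0],"twist":4.3},{"grip":0,"travel":[-2.2,-2.6,0],"twist":0},{"grip":0,"travel":[-2.2,-2.6,0],"twist":0},{"grip":0,"travel":[-2.2,-2.6,0],"twist":0},{"grip":0,"travel":[0,0,0],"twist":0},{"grip":0,"travel":[0,0,0],"twist":0},{"grip":0,"travel":[0,0,0],"twist":0}]'; python3 -c "
from h import *
o=get_obs();q=o['tool_rot'];print(o['position'],np.degrees(2*np.arctan2(q[1],q[0]))-90)
im=snap('side','s6.png')
cv2.imwrite('pics/c6.png',cv2.resize(im[170:340,150:360,::-1],None,fx=3,fy=3))"
```

```text
time: 24.05
position: [0.4515, 0.0543, 0.1489]
tool_rot: [0.956, 0.295, 0.001, 0.0]
ft_force: [-0.2, -0.6, -0.8]
grip_width: 0.087
[0.45152001 0.05426698 0.14894065] -55.741916181199755
```

View pics/c6.png

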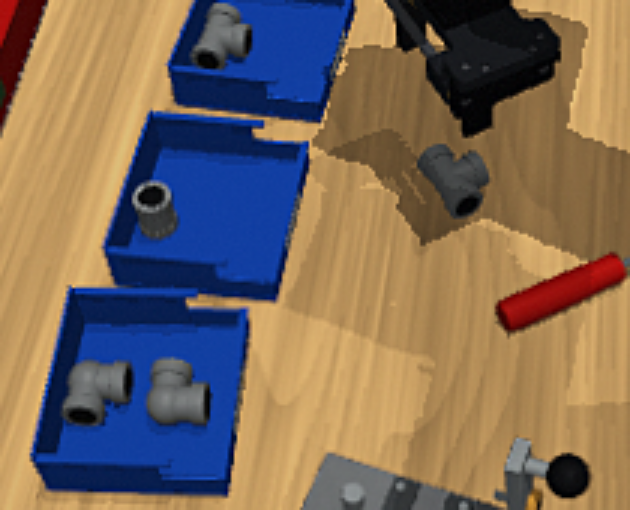

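The elbow rests in its bin beside its twin. Next is the tee.

```bash
python3 -m jog '[{"grip":0,"travel":[-0.2,0,-3],"twist":0},{"grip":0,"travel":[0,0,-3],"twist":0},{"grip":0,"travel":[0,0,-3],"twist":0},{"grip":0,"travel":[0,0,-2],"twist":0},{"grip":0,"travel":[0,0,-1.3],"twist":0},{"grip":0,"travel":[0,0,0],"twist":0},{"grip":255,"travel":[0,0,0],"twist":0},{"grip":255,"travel":[0,0,0],"twist":0}]' 15; python3 -m jog '[{"grip":255,"travel":[0,0,0],"twist":0},{"grip":255,"travel":[0,0,0],"twist":0},{"grip":255,"travel":[0,0,0],"twist":0},{"grip":255,"travel":[0,0,0],"twist":0},{"grip":255,"travel":[0,0,0],"twist":0}]' 15;python3 -m jog '[{"grip":255,"travel":[0,0,0],"twist":0},{"grip":255,"travel":[0,0,1],"twist":0},{"grip":255,"travel":[0,0,2],"twist":0},{"grip":255,"travel":[0,0,3],"twist":0},{"grip":255,"travel":[0,0,4],"twist":0},{"grip":255,"travel":[0,0,4],"twist":0},{"grip":255,"travel":[0,0,0],"twist":0}]' 35
```

```text
time: 24.9
position: [0.4485, 0.0542, 0.0262]
tool_rot: [0.956, 0.295, 0.001, 0.0]
ft_force: [0.4, -0.1, -0.0]
grip_width: 0.0779
time: 25.4
position: [0.448, 0.0539, 0.0261]
tool_rot: [0.956, 0.294, 0.0, 0.0]
ft_force: [0.3, 0.8, 5.2]
grip_width: 0.0559
time: 26.1
position: [0.4505, 0.0537, 0.1702]
tool_rot: [0.956, 0.295, 0.005, 0.002]
ft_force: [0.5, 1.0, -0.9]
grip_width: 0.0556
```

```bash
python3 -m jog '[{"grip":255,"travel":[2.6,-2.25,0],"twist":-6.3},{"grip":255,"travel":[2.6,-2.25,0],"twist":-6.3},{"grip":255,"travel":[2.6,-2.25,0],"twist":-6.4},{"grip":255,"travel":[2.6,-2.25,0],"twist":-6.4},{"grip":255,"travel":[2.6,-2.25,0],"twist":-6.4},{"grip":255,"travel":[2.5,-2.25,0],"twist":-6.4},{"grip":255,"travel":[0,0,0],"twist":0},{"grip":255,"travel":[0,0,0],"twist":0}]'; python3 -m jog '[{"grip":255,"travel":[0,0,-2],"twist":0},{"grip":255,"travel":[0,0,-3],"twist":0},{"grip":255,"travel":[0,0,-2],"twist":0},{"grip":255,"travel":[0,0,0],"twist":0},{"grip":255,"travel":[0,0,0],"twist":0}]'; python3 -c "
from h import *
o=get_obs();q=o['tool_rot'];print(o['position'],np.degrees(2*np.arctan2(q[1],q[0]))-90)
im=snap('side','s7.png')
cv2.imwrite('pics/c7.png',cv2.resize(im[110:240,190:330,::-1],None,fx=4,fy=4))"
```

```text
time: 26.9
position: [0.6017, -0.0813, 0.1643]
tool_rot: [0.999, -0.035, -0.002, -0.001]
ft_force: [-1.4, 0.5, -1.5]
grip_width: 0.0553
time: 27.4
position: [0.6016, -0.0801, 0.0954]
tool_rot: [0.999, -0.034, -0.001, -0.0]
ft_force: [-0.5, 0.4, -1.4]
grip_width: 0.0557
[ 0.60158867 -0.08014978  0.09539167] -93.87801095791679
```

View pics/c7.png

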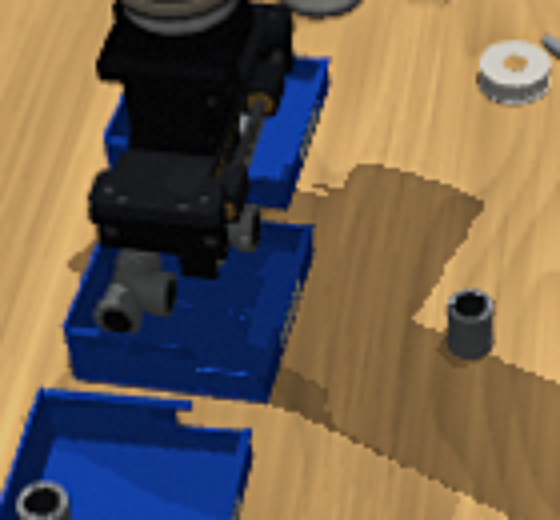

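```bash
python3 -m jog '[{"grip":255,"travel":[0.3,-0.1,-2],"twist":0},{"grip":255,"travel":[0,0,-2],"twist":0},{"grip":255,"travel":[0,0,-1.5],"twist":0},{"grip":255,"travel":[0,0,-0.6],"twist":0},{"grip":255,"travel":[0,0,-0.3],"twist":0},{"grip":255,"travel":[0,0,0],"twist":0},{"grip":255,"travel":[0,0,0],"twist":0}]'
```

```text
time: 28.15
position: [0.6063, -0.0822, 0.0324]
tool_rot: [0.999, -0.034, 0.001, 0.0]
ft_force: [-0.1, 0.5, -1.7]
grip_width: 0.0561
```

```bash
python3 -m jog '[{"grip":255,"travel":[0,0,-0.15],"twist":0},{"grip":255,"travel":[0,0,0],"twist":0},{"grip":55,"travel":[0,0,0],"twist":0},{"grip":55,"travel":[0,0,0],"twist":0},{"grip":55,"travel":[0,0,0],"twist":0},{"grip":55,"travel":[0,0,0],"twist":0}]'; python3 -m jog '[{"grip":55,"travel":[0,0,2],"twist":0},{"grip":55,"travel":[0,0,3],"twist":0},{"grip":55,"travel":[0,0,4],"twist":0},{"grip":55,"travel":[0,0,3],"twist":0},{"grip":0,"travel":[-2.4,0.2,0],"twist":0},{"grip":0,"travel":[-3.5,0.2,0],"twist":0},{"grip":0,"travel":[-3.5,0.2,0],"twist":0},{"grip":0,"travel":[-3.5,0.2,0],"twist":0}]'; python3 -m jog '[{"grip":0,"travel":[-3.5,0.3,0],"twist":0},{"grip":0,"travel":[0,0,0],"twist":0},{"grip":0,"travel":[0,0,0],"twist":0},{"grip":0,"travel":[0,0,0],"twist":0}]'; python3 -c "
from h import *
im=snap('side','s8.png')
cv2.imwrite('pics/c8.png',cv2.resize(im[110:240,190:330,::-1],None,fx=4,fy=4))"
```

```text
time: 28.75
position: [0.6058, -0.0821, 0.0303]
tool_rot: [0.999, -0.034, 0.0, 0.0]
ft_force: [0.4, -0.1, -0.1]
grip_width: 0.0673
time: 29.55
position: [0.4755, -0.0739, 0.1504]
tool_rot: [0.999, -0.034, 0.0, 0.0]
ft_force: [0.3, -0.5, -0.1]
grip_width: 0.0854
time: 29.95
position: [0.4436, -0.0718, 0.1505]
tool_rot: [0.999, -0.034, 0.001, 0.001]
ft_force: [0.4, 0.5, -0.5]
grip_width: 0.0866
```

View pics/c8.png

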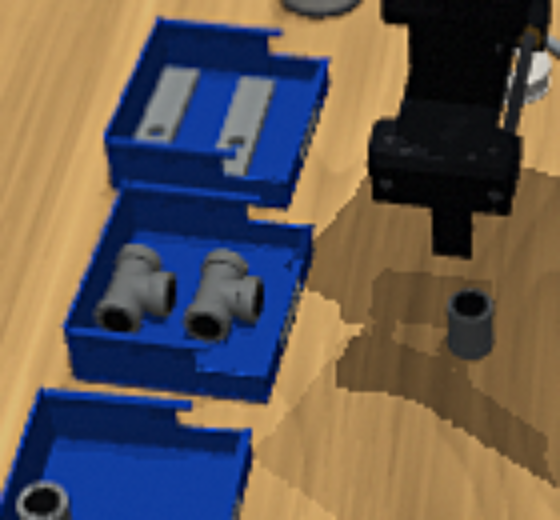

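```bash
python3 -m jog '[{"grip":0,"travel":[-0.1,0,-3],"twist":0},{"grip":0,"travel":[0,0,-3],"twist":0},{"grip":0,"travel":[0,0,-3],"twist":0},{"grip":0,"travel":[0,0,-2],"twist":0},{"grip":0,"travel":[0,0,-1.4],"twist":0},{"grip":0,"travel":[0,0,0],"twist":0},{"grip":255,"travel":[0,0,0],"twist":0},{"grip":255,"travel":[0,0,0],"twist":0}]' 15; python3 -m jog '[{"grip":255,"travel":[0,0,0],"twist":0},{"grip":255,"travel":[0,0,0],"twist":0},{"grip":255,"travel":[0,0,0],"twist":0},{"grip":255,"travel":[0,0,0],"twist":0},{"grip":255,"travel":[0,0,0],"twist":0},{"grip":255,"travel":[0,0,0],"twist":0},{"grip":255,"travel":[0,0,0],"twist":0},{"grip":255,"travel":[0,0,0],"twist":0}]' 15;python3 -m jog '[{"grip":255,"travel":[0,0,0],"twist":0},{"grip":255,"travel":[0,0,1],"twist":0},{"grip":255,"travel":[0,0,2],"twist":0},{"grip":255,"travel":[0,0,3],"twist":0},{"grip":255,"travel":[0,0,4],"twist":0},{"grip":255,"travel":[0,0,4],"twist":0},{"grip":255,"travel":[0,0,0],"twist":0}]' 30
```

```text
time: 30.8
position: [0.4417, -0.0714, 0.0267]
tool_rot: [0.999, -0.034, 0.001, 0.0]
ft_force: [0.6, -0.4, 0.1]
grip_width: 0.0778
time: 31.6
position: [0.4408, -0.0711, 0.0262]
tool_rot: [0.999, -0.034, 0.0, 0.0]
ft_force: [-0.8, -0.3, 1.6]
grip_width: 0.0288
time: 32.3
position: [0.4435, -0.0721, 0.1709]
tool_rot: [0.999, -0.034, 0.005, 0.002]
ft_force: [0.3, 0.2, 0.1]
grip_width: 0.0282
```

```bash
python3 -m jog '[{"grip":255,"travel":[2.7,2.85,0],"twist":0},{"grip":255,"travel":[2.7,2.85,0],"twist":0},{"grip":255,"travel":[2.7,2.85,0],"twist":0},{"grip":255,"travel":[2.7,2.85,0],"twist":0},{"grip":255,"travel":[2.7,2.85,0],"twist":0},{"grip":255,"travel":[2.7,2.85,0],"twist":0},{"grip":255,"travel":[0,0,0],"twist":0},{"grip":255,"travel":[0,0,0],"twist":0}]'; python3 -m jog '[{"grip":255,"travel":[0,0,-3],"twist":0},{"grip":255,"travel":[0,0,-3],"twist":0},{"grip":255,"travel":[0,0,-3],"twist":0},{"grip":255,"travel":[0,0,-2],"twist":0},{"grip":255,"travel":[0,0,-1.5],"twist":0},{"grip":255,"travel":[0,0,-0.5],"twist":0},{"grip":255,"travel":[0,0,0],"twist":0},{"grip":255,"travel":[0,0,0],"twist":0}]'
```

```text
time: 33.1
position: [0.6018, 0.1006, 0.165]
tool_rot: [0.999, -0.033, -0.001, 0.0]
ft_force: [-0.8, -0.2, -1.5]
grip_width: 0.0284
time: 33.9
position: [0.6033, 0.0997, 0.0371]
tool_rot: [0.999, -0.035, 0.001, -0.0]
ft_force: [-0.1, 0.6, -0.8]
grip_width: 0.0281
```

```bash
python3 -m jog '[{"grip":255,"travel":[0,0,-0.4],"twist":0},{"grip":255,"travel":[0,0,-0.15],"twist":0},{"grip":255,"travel":[0,0,0],"twist":0},{"grip":255,"travel":[0,0,0],"twist":0}]'; python3 -m jog '[{"grip":120,"travel":[0,0,0],"twist":0},{"grip":120,"travel":[0,0,0],"twist":0},{"grip":120,"travel":[0,0,0],"twist":0},{"grip":120,"travel":[0,0,0],"twist":0}]'; python3 -m jog '[{"grip":120,"travel":[0,0,1],"twist":0},{"grip":120,"travel":[0,0,3],"twist":0},{"grip":120,"travel":[0,0,4],"twist":0},{"grip":120,"travel":[0,0,4],"twist":0},{"grip":120,"travel":[-2,-2,2],"twist":0},{"grip":120,"travel":[-2,-2,2],"twist":0},{"grip":120,"travel":[-2,-3,2],"twist":0},{"grip":120,"travel":[-2,-3,2],"twist":0}]';python3 -m jog '[{"grip":120,"travel":[-2,-3,2],"twist":0},{"grip":120,"travel":[-2,-2,0],"twist":0},{"grip":120,"travel":[0,0,0],"twist":0},{"grip":120,"travel":[0,0,0],"twist":0}]'
python3 - <<'E'
from h import *
im=snap('side','s9.png');t=snap('top','t9.png')
Z=lambda a,s:cv2.resize(a[:,:,::-1],None,fx=s,fy=s,interpolation=cv2.INTER_CUBIC)
cv2.imwrite('pics/c9.png',np.vstack([Z(t[60:160,160:420],2.5)[:, :650],Z(im[100:240,130:390],2.5)]))
for n in ('top','side'):
    for k in ('strap','tee','elbow','coupling','leaf'): print(n,k,[(np.round(r['at'],3).tolist(),round(r['p'],2)) for r in search_frame(k,n)])
E
```

```text
time: 34.3
position: [0.6028, 0.1, 0.0309]
tool_rot: [0.999, -0.034, 0.0, -0.0]
ft_force: [0.3, 0.1, -1.0]
grip_width: 0.0285
time: 34.7
position: [0.6028, 0.0999, 0.0308]
tool_rot: [0.999, -0.034, 0.0, -0.0]
ft_force: [0.6, 0.2, -0.0]
grip_width: 0.0449
time: 35.5
position: [0.5218, -0.0007, 0.2323]
tool_rot: [0.999, -0.034, 0.001, 0.0]
ft_force: [0.3, -0.4, 0.5]
grip_width: 0.0461
time: 35.9
position: [0.4827, -0.0503, 0.2514]
tool_rot: [0.999, -0.035, 0.001, -0.0]
ft_force: [0.6, 0.7, 0.2]
grip_width: 0.046
top strap [([0.616, -0.262, 0.014], 0.58)]
top tee []
top elbow [([0.62, 0.265, 0.029], 0.85)]
top coupling [([0.6, 0.1, 0.042], 0.68)]
top leaf [([0.366, 0.356, 0.146], 0.92), ([0.615, -0.262, 0.016], 0.57)]
side strap [([0.618, -0.26, 0.015], 0.47)]
side tee [([0.606, -0.07, 0.024], 0.51)]
side elbow [([0.617, 0.27, 0.028], 0.73)]
side coupling [([0.604, 0.105, 0.04], 0.75)]
side leaf [([0.367, 0.365, 0.141], 0.7)]
```

View pics/s9.png

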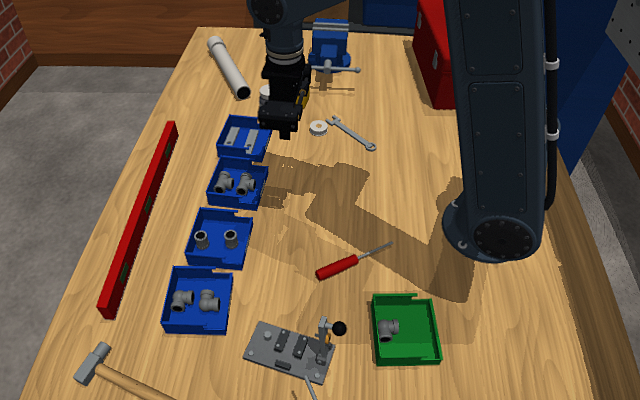

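View pics/t9.png

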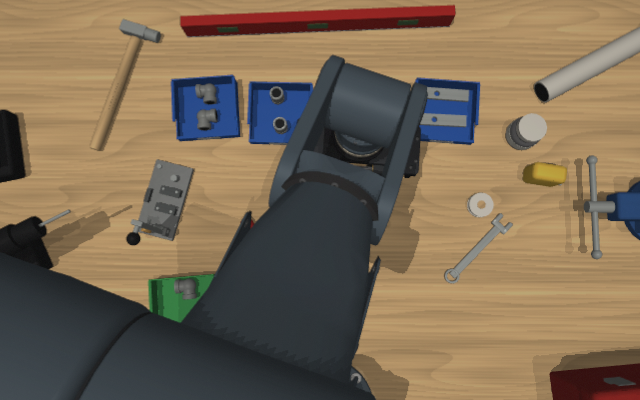

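```bash
python3 - <<'E'
from h import *
def corners(o,yaw,z): 
    c,s=np.cos(yaw),np.sin(yaw); return np.array([[o[0]+c*a-s*b,o[1]+s*a+c*b,z] for a,b in((.055,.0125),(.055,-.0125),(-.055,-.0125),(-.055,.0125))])
out=[]
for n,f,(y0,y1,x0,x1) in (('side','s9.png',(105,170,205,285)),('top','t9.png',(70,155,405,490))):
    im=cv2.resize(cv2.imread('pics/'+f)[y0:y1,x0:x1],None,fx=6,fy=6,interpolation=cv2.INTER_CUBIC); im=np.clip(im*1.5,0,255).astype(np.uint8)
    q=((proj(n,corners((.620,-.2563),np.radians(85.8),.012))-[x0,y0]+.5)*6).astype(np.int32)
    im=im.copy(); cv2.polylines(im,[q],True,(0,0,255),1); out.append(cv2.copyMakeBorder(im,0,520-im.shape[0],0,0,cv2.BORDER_CONSTANT)[:, :400] if n=='none' else cv2.resize(cv2.copyMakeBorder(im,0,520-im.shape[0],0,0,cv2.BORDER_CONSTANT),None,fx=.78,fy=.78))
cv2.imwrite('pics/c10.png',np.hstack(out)); print(np.hstack(out).shape)
E
```

```text
(406, 772, 3)
```

View pics/c10.png

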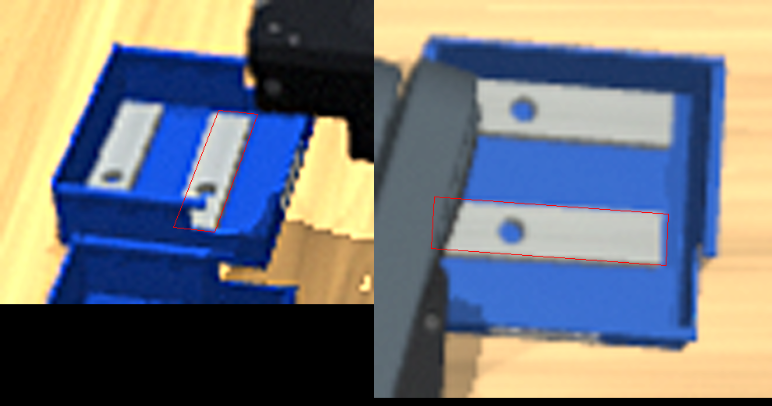

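The strap lies flat on the bin floor: the outline predicted for z = 12 mm matches it in both views to about 2 mm. Elbow, coupling and tee stand in their bins, and the bar is up. Handing in.

```bash
python3 -c "
from h import *
print(get_obs()['joint_velocities'].round(3)); print(hand_in())"
```

```text
[-0.002 -0.002  0.001 -0.    -0.     0.001]
the job is handed in; nothing more can be done
None
```

The job is handed in at about 36 s on the robot's clock; no verdict was reported. I lifted the hold-down bar to about 1.5 rad by its knob and left it standing. I then slid the strap out to the jig's -x side. The strap, elbow, tee and coupling each went into the blue bin of their kind; the green look-alike was not touched.

**What the last pictures showed:**
- **Bar:** it stands on its own; both cameras put its upper part about 14 cm above the bench.
- **Strap:** its flat outline at floor height matches the side and top views to about 2 mm. The arm hid its left end in the top view, and the bin wall hid part of it in the side view.
- **Elbow and coupling:** both views show each one upright on the empty floor beside its twin.
- **Robot:** the gripper was clear of everything and the arm was still. The largest force reading in the moves was about 7.6 N.

**What failed or disagreed:**
- **Tee:** the arm hid its bin in the last top picture, so the top-view search found nothing. I checked it only in the side view, where it lies flat with its branch towards the front. The network's position there is 12 mm off in y from where I released it, which is still well inside the limits.
- **Cameras:** the two views differ by about 2–3 mm in x, so I averaged them.
- **Early fits:** the first outline fits for the elbow (top view) and the tee (side view) were wrong. I redid them with better colour thresholds before the first reach.

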